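Ring the inspector and show the windscreen sample label up

ROBOT

A 7-joint arm with a two-finger parallel gripper is mounted at the origin on the work surface. World frame = base frame: x ahead of the robot, y to its left, z up, the work surface at z = 0. Lengths are in m, angles in rad, forces in N, time in s.
With the tool pointing down it reaches from about 0.4 to 0.9 m from the base axis. Payload 5.5 kg.
Tool frame: the origin (TCP) lies midway between the tips of the shut fingers; the grasp point (between the pads) lies 19 mm behind it; z points along the fingers, y is the line along which they close (so a half turn about z gives the same grasp; the last joint's range is limited). The gripper opens to 92 mm and grips with 3 to 60 N. Pads are 19 mm wide; open, the fingers measure 130 mm over their backs; the gripper's body (75 mm by 190 mm) begins 47 mm behind the grasp point.
Start: joints at [1.502, 0.501, -0.427, 1.55, 0.221, 1.138, -0.21], TCP at [0.212, -0.615, 0.227] pointing down, gripper open.
Joint ranges: [-2.88, 2.88], [-0.31, 2.03], [-1.54, 1.56], [0.2, 2.42], [-1.41, 4.55], [0.19, 2.02], [-2.57, 2.57]. Speed limits (rad/s): [2.57, 2.57, 3.14, 3.14, 3.14, 3.14, 3.14].

INTERFACE

Orientations are given as a rotation vector (axis times angle).
In Python, from plant import sensors, optics, job gives the robot as it stands.
- The arm moves only by the tool move_arm, never from a script. Its argument "moves" is text: rows parted by semicolons, each of 7 numbers parted by spaces: the opening, from 0 (shut) to 1 (fully open), then the shift along the tool's x, y, z in mm, then the turn, a rotation vector about the tool's x, y, z in degrees. In form: jaw dx dy dz rx ry rz; .... A call has 1 to 10 rows; each row is the pose to reach, as a shift and turn from the pose commanded when the call began, along the tool's axes at that moment; what a row does not reach only later rows make up. A row lasts 1/8 s, in which the tool goes at most 62.5 mm and 10.7 degrees, less where a joint would pass 70% of its speed; a pose out of reach is approached as far as the arm can. A call with a gripper value outside its range is refused whole. The fingers move at their own pace and stop on an object; "force" is the grip in N (left out, the last holds). Time passes only in rows, so rows that repeat a pose let the fingers close. It gives the time, the measured TCP pose, the force, the opening and the grip force at its end, in the units of the state.
- sensors.state(): the state, without advancing time (a new reading comes with each control period).
- optics.grab_frame(name): name is "scene" or "side" or "wrist"; returns a dict with "pixels" (384x512x3 uint8, blue, green, red), "depth" (384x512 float32, m along the optical axis (not along the pixel's ray), 0 where there is no reading), "fx", "fy", "cx", "cy" (pixels), "R" (3x3) and "t" (3): a world point X has camera coordinates R X + t; the wrist camera has in their place "mount" (4x4, takes a point from camera to tool coordinates, whose origin is the TCP and whose axes are the flange's). Camera axes: x right, y down, z forward; pixel columns grow to the right and rows downward; lengths in m; the calibration is good to about 2 mm. A picture is of the moment at which its call begins: read the wrist's pose just before it.
- job.finish_job(): hands the job in; it is judged then, once.
The state is a dict: "clock": time; "joints": joint angles; "qvel": joint speeds; "joint_torque": joint torques, N m; "eef_pos": TCP position; "tcp_rot": TCP orientation; "force": force on the tool from outside, world axes, zero at the start; "wrist_torque": the same for the moment, N m; "finger_gap": finger opening in m; "grasp_force": force on a finger pad.
Only numpy, scipy, OpenCV 4.12 (cv2) and the standard library are available. Lean on these libraries where they do the work, as an engineer would, in place of code of your own. Each camera call takes 0.05 s, during which the arm holds its last target. There are 200 camera calls.

TASK

Call the inspector by pressing the bell's red plunger right down to its stop and letting it spring back, then lift the green windscreen sample out of the rack, holding it by its tinted part: the fingers must never touch the frosted end, which is the end with the notched corner. Carry it over the white reading mat and turn it so that the face with the yellow label looks upward (tilted 45 degrees or more from its upright stance towards lying flat), the label above the middle of the mat and about 20 cm up. Finish still holding it there at rest, with the other two samples left standing in the rack.

Things in the scene. Friction and masses are not known exactly. Their poses are not given: they have to be found in the camera images.
- green_sample: green acrylic plate 120 x 8 x 50 mm tall, about 57 g, on its long edge in a rack slot. Origin: centre of underside; x along it to the frosted end, y out of the labelled face, z up. Green part: x -60 to +20 mm. The top corner at x = +60 mm has a 12 mm square notch: seen with the notch at upper left you face the labelled side, at upper right the bare side
- green_sample_frosted: the whitish frosted end of the green sample, x +20 to +60 mm of it, with the corner notch and, on its +y face only, a yellow 30 x 26 mm label with black bars; same frame as green_sample; not to be touched by the fingers
- label (a point): centre of the yellow label, at (40, 4, 20) mm in the frame of green_sample
- rack: dark wooden rack, fixed, 90 mm (x) by 200 (y), 27 tall; origin: centre of underside. Three open-ended slots along its x at y = -70, 0, +70 mm, 10 mm wide, 15 deep (floor 12 mm above the table). Samples stand with tops 62 mm above the table and overhang 15 mm at each end. Rack yaw and order of samples vary
- amber_sample: amber-tinted sample of the same size and shape, also with a frosted, notched, labelled end (towards its -x, label on its -y face); leave it standing in the rack. Origin: centre of its underside
- grey_sample: smoke-grey sample, otherwise like the amber one; leave it standing in the rack
- plunger_top (a point): centre of the top of the bell's red plunger head (22 mm across, 70 mm above the table when up), on a fixed steel bell 88 mm across and 50 mm tall
- plunger (a joint): how far the plunger is pressed: 0 up, 0.008 m at its stop; its spring pushes back with 1.4 N at the top and 7 N at the stop
- mat_mid (a point): centre of the top of the white reading mat with a blue border line, 140 x 140 mm, 3 mm thick, fixed flat on the table
Mind the look-alikes: they are no part of the job. What is shaped like the green_sample but pink or purple is not meant.

How it is judged:
On the way, in this order (a step that is already met when the one before it is completed fails the run):
1. the bell's plunger is pressed down to its stop (value of joint plunger above 0.0068 m), for 0.05 s.
2. the plunger is let up again and the fingers lift the green sample clear of the rack (value of joint plunger below 0.002 m and height (world z) of green_sample above 0.05 m and contact force between the fingers and green_sample above 0.5 N and contact force between green_sample and rack below 0.05 N), for 0.2 s.
At the end, for the whole second after the job is handed in: Fingers alone hold the green sample by its tinted part, at rest, label normal within 55 degrees of straight up, label within 40 mm of the mat's middle (horizontally) and 140 to 280 mm above the table; plunger up; the other samples upright in the rack, within 20 mm of their starts (angle between green_sample's own y axis and vertical below 0.96 rad and height (world z) of label between 0.14 and 0.28 m and horizontal distance between label and mat_mid below 0.04 m and contact force between the fingers and green_sample above 0.5 N and contact force between green_sample and rack below 0.05 N and contact force between the fingers and green_sample_frosted below 0.3 N and linear speed of green_sample below 0.03 m/s and value of joint plunger below 0.002 m and distance of each of amber_sample, grey_sample from where it was at the start of the episode below 0.02 m and angle between each of amber_sample, grey_sample's own z axis and vertical below 0.3 rad); the arm keeps its last pose, push and grip.
It fails at once if the fingers touch the frosted end (contact force between the fingers and green_sample_frosted above 0.5 N).
It fails at once if another sample is knocked or taken out of the rack (distance of any of amber_sample, grey_sample from where it was at the start of the episode above 0.03 m).
It also fails if it takes over 45 s, if anything falls off the work surface, if the arm or the gripper's body presses on something with over 40 N, if the wrist force passes 120 N, or if a joint passes its speed limit or range.

## Working session

There is one attempt and no reset: what is moved stays moved. The work goes in short steps, Python scripts to look and compute and a tool call to move; the robot and the scene stay as the last step left them, time stands still between calls to the robot, and variables do not carry over. Pictures are saved under pics/ and viewed, at most 10 in all, crops included, and the job is handed in when it is done.

Besides the shell and the picture viewer there is one more tool, called after "Call:" as name(argument=value, ...) on one line, values as JSON. move_arm: Moves the arm, as the interface text tells. Its arguments: {"type":"object","properties":{"moves":{"type":"string"},"force":{"type":"number"}},"required":["moves"]}

```bash
ls; mkdir -p pics; cat > h.py <<'E'
import numpy as np, cv2
from scipy.spatial.transform import Rotation as Ro
from plant import sensors, optics, job
def grab(n):
    s=sensors.state(); f=optics.grab_frame(n); f['s']=s
    if 'mount' in f:
        T=np.eye(4);T[:3,:3]=Ro.from_rotvec(s['tcp_rot']).as_matrix();T[:3,3]=s['eef_pos']
        f['C']=T@np.array(f['mount'])
    else:
        T=np.eye(4);T[:3,:3]=f['R'];T[:3,3]=f['t'];f['C']=np.linalg.inv(T)
    return f
def cloud(f):
    d=f['depth'];v,u=np.indices(d.shape)
    P=np.stack([(u-f['cx'])/f['fx']*d,(v-f['cy'])/f['fy']*d,d,np.ones_like(d)],-1)@f['C'].T
    P=P[...,:3];P[d<=0]=np.nan;return P
def save(f,n):
    np.savez('pics/'+n+'.npz',P=cloud(f),px=f['pixels'],C=f['C'],K=[f['fx'],f['fy'],f['cx'],f['cy']])
    cv2.imwrite('pics/'+n+'.png',f['pixels'])
E
python3 - <<'E'
from h import *
a=grab('scene');b=grab('side');save(a,'scene');save(b,'side')
cv2.imwrite('pics/both.png',cv2.resize(np.vstack([a['pixels'],b['pixels']]),None,fx=.78,fy=.78))
s=sensors.state();print({k:np.round(v,3) for k,v in s.items()})
w=grab('wrist');save(w,'w0');print(np.round(w['mount'],3))
E
```

```text
pics
{'clock': np.float64(0.1), 'joints': array([ 1.502,  0.502, -0.427,  1.551,  0.221,  1.138, -0.21 ]), 'qvel': array([-0.001, -0.002, -0.001, -0.004, -0.   ,  0.   , -0.   ]), 'joint_torque': array([-1.1000e-02, -5.6787e+01, -5.8390e+00, -2.7991e+01, -6.9000e-02,
        2.4000e-02,  0.0000e+00]), 'eef_pos': array([ 0.211, -0.614,  0.226]), 'tcp_rot': array([-3.097, -0.519,  0.   ]), 'force': array([-0.173, -0.171,  0.035]), 'wrist_torque': array([0.04 , 0.019, 0.013]), 'grasp_force': np.float64(0.0), 'finger_gap': np.float64(0.091)}
[[-0.    -0.952 -0.308  0.083]
 [ 1.    -0.    -0.     0.001]
 [ 0.    -0.308  0.952 -0.159]
 [ 0.     0.     0.     1.   ]]
```

View pics/both.png

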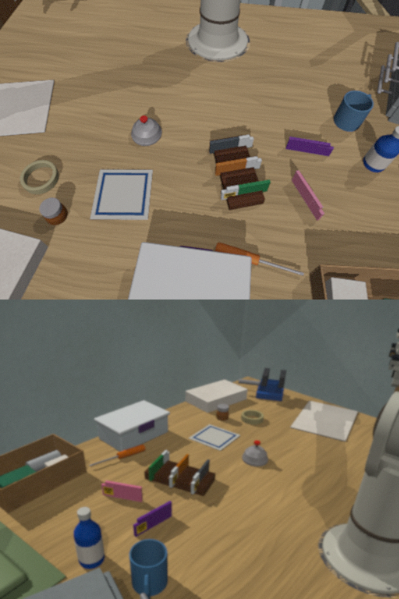

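The top picture (scene) shows the bell near full-res (187,160), the mat at (157,248), and the rack with grey, amber and green samples at about (300,210). The green sample is at about (310,240). Next I'll take an enlarged crop and depth points.

```bash
python3 - <<'E'
from h import *
z=np.load('pics/scene.npz');px=z['px'];P=z['P']
cv2.imwrite('pics/crop1.png',cv2.resize(px[160:275,255:365],None,fx=5,fy=5,interpolation=cv2.INTER_CUBIC))
hsv=cv2.cvtColor(px,cv2.COLOR_BGR2HSV)
for n in ['scene','side']:
    z=np.load(f'pics/{n}.npz');px=z['px'];P=z['P'];hsv=cv2.cvtColor(px,cv2.COLOR_BGR2HSV).astype(int)
    H,S,V=hsv[...,0],hsv[...,1],hsv[...,2];ok=np.isfinite(P[...,2])
    reg=(P[...,0]>.3)&(P[...,0]<.95)&(P[...,1]>-.5)&(P[...,1]<.35)&ok
    ms={'green':(H>50)&(H<85)&(S>100)&reg&(P[...,2]>.02)&(P[...,2]<.07),
     'red':((H<5)|(H>174))&(S>150)&reg&(P[...,2]>.045)&(P[...,2]<.1),
     'blue':(H>100)&(H<125)&(S>110)&reg&(P[...,2]<.012),
     'rack':(V<110)&(H<15)&reg&(P[...,2]>.02)&(P[...,2]<.032),
     'tops':reg&(P[...,2]>.055)&(P[...,2]<.066)}
    for k,m in ms.items():
        Q=P[m]
        if len(Q)==0: print(n,k,0);continue
        r=cv2.minAreaRect((Q[:,:2]*1000).astype(np.float32))
        vv,uu=np.where(m)
        print(n,k,len(Q),'med',np.round(np.median(Q,0),3),'zmax',Q[:,2].max().round(3),'rect',np.round(r[0]),np.round(r[1]),round(r[2],1),'px',np.median(uu),np.median(vv))
E
```

```text
scene green 466 med [0.604 0.147 0.052] zmax 0.065 rect [594. 144.] [27. 76.] 18.9 px 325.0 239.0
scene red 65 med [ 0.45  -0.159  0.069] zmax 0.072 rect [ 448. -159.] [18. 20.] 54.5 px 184.0 152.0
scene blue 409 med [ 0.655 -0.181  0.003] zmax 0.006 rect [ 642. -178.] [118. 117.] 7.5 px 155.0 253.0
scene rack 2546 med [0.576 0.102 0.027] zmax 0.032 rect [636. -17.] [477. 689.] 7.5 px 302.0 230.0
scene tops 1197 med [0.595 0.103 0.061] zmax 0.066 rect [621.  24.] [691. 353.] 81.0 px 304.0 233.0
side green 271 med [0.599 0.157 0.05 ] zmax 0.068 rect [602. 151.] [10. 80.] 18.8 px 198.0 214.0
side red 24 med [ 0.446 -0.154  0.07 ] zmax 0.074 rect [ 448. -156.] [13. 17.] 15.3 px 329.0 183.0
side blue 0
side rack 1171 med [0.522 0.103 0.028] zmax 0.032 rect [614.  73.] [708. 469.] 72.2 px 239.0 224.0
side tops 1124 med [0.779 0.125 0.061] zmax 0.066 rect [686. -68.] [849. 489.] 88.4 px 196.0 195.0
```

View pics/crop1.png

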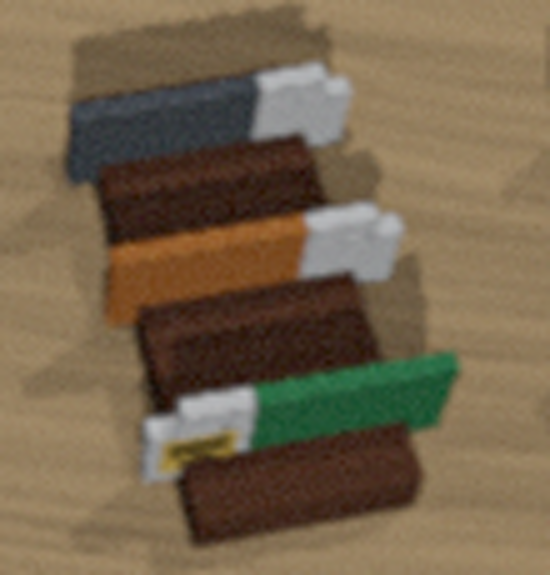

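The crop shows the green sample in front, with its frosted, notched end on the left (crop (200,430)) and the yellow label facing +x. Both cameras agree on the plunger at (0.448, -0.157, 0.070), and on the green part centred at (0.602, 0.151) with its normal at about +19°. The mat's middle is at (0.642, -0.178).

```bash
cat >> h.py <<'E'
def Rdown(xaz,tilt=0):
    a=np.radians(xaz);x=np.array([np.cos(a),np.sin(a),0]);z=np.array([0,0,-1.]);y=np.cross(z,x)
    return Ro.from_matrix(np.c_[x,y,z])*Ro.from_euler('x',tilt,degrees=True)
def plan(pos,R,frm=None):
    s=sensors.state();p,R0=(s['eef_pos'],Ro.from_rotvec(s['tcp_rot'])) if frm is None else frm
    print('shift',np.round(R0.inv().apply(np.array(pos)-p)*1000,1),'turn',np.round((R0.inv()*R).as_rotvec(degrees=True),1))
E
python3 - <<'E'
from h import *
a=(np.array([.212,-.615,.227]),Ro.from_rotvec(sensors.state()['tcp_rot']))
b=(np.array([.448,-.157,.13]),Rdown(108.8))
plan(*b,frm=a)
z=np.load('pics/side.npz');K=z['K'];px=z['px']
P=z['P'];hsv=cv2.cvtColor(px,cv2.COLOR_BGR2HSV).astype(int)
m=(hsv[...,0]>85)&(hsv[...,0]<130)&(hsv[...,1]>60)&(abs(P[...,0]-.645)<.09)&(abs(P[...,1]+.18)<.09)&(P[...,2]<.02)
print(m.sum(),cv2.minAreaRect((P[m][:,:2]*1000).astype(np.float32)) if m.sum() else '')
E
```

```text
shift [ 372.3 -356.    97.6] turn [ -0.1  -0.1 -89.8]
26 ((644.95556640625, -177.46604919433594), (118.77056884765625, 104.4153060913086), 9.509723663330078)
```

Call:
move_arm(moves="0 37 -36 0 0 0 -10; 0 75 -71 10 0 0 -20; 0 112 -107 20 0 0 -30; 0 149 -142 30 0 0 -40; 0 186 -178 45 0 0 -50; 0 223 -214 55 0 0 -60; 0 261 -249 70 0 0 -70; 0 298 -285 80 0 0 -80; 0 335 -320 90 0 0 -90; 0 372 -356 97 0 0 -90")

```text
clock: 1.4
eef_pos: [0.4477, -0.1555, 0.1292]
tcp_rot: [-1.822, -2.558, -0.0]
force: [0.5, -0.2, -0.5]
finger_gap: 0.0006
grasp_force: 0.0
```

Call:
move_arm(moves="0 0 0 0 0 0 0; 0 0 0 0 0 0 0; 0 0 0 0 0 0 0")

```text
clock: 1.78
eef_pos: [0.4469, -0.1584, 0.1297]
tcp_rot: [-1.827, -2.555, 0.001]
force: [-0.4, 0.2, 0.9]
finger_gap: 0.0005
grasp_force: 0.0
```

```bash
python3 - <<'E'
from h import *
plan([.448,-.157,.075],Rdown(108.8))
w=grab('wrist');save(w,'w1');s=w['s'];print(s['joints'].round(2),s['eef_pos'].round(4),s['finger_gap'])
P=cloud(w);px=w['pixels'];hsv=cv2.cvtColor(px,cv2.COLOR_BGR2HSV).astype(int)
m=((hsv[...,0]<5)|(hsv[...,0]>174))&(hsv[...,1]>150)&(P[...,2]>.04)&(P[...,2]<.09)&(abs(P[...,0]-.448)<.04)&(abs(P[...,1]+.157)<.04)
print(m.sum(),np.nanmedian(P[m],0),cv2.minAreaRect((P[m][:,:2]*1000).astype(np.float32)))
E
```

```text
shift [ 1.   1.6 54.7] turn [-0.   0.   0.1]
[ 1.02  0.43 -0.88  2.06  0.44  0.85  0.22] [ 0.4469 -0.1584  0.1297] 0.0005457661692768983
518 [ 0.44741311 -0.16000031  0.07096028] ((447.9151916503906, -160.80528259277344), (20.291790008544922, 19.97026824951172), 19.09296226501465)
```

View pics/w1.png

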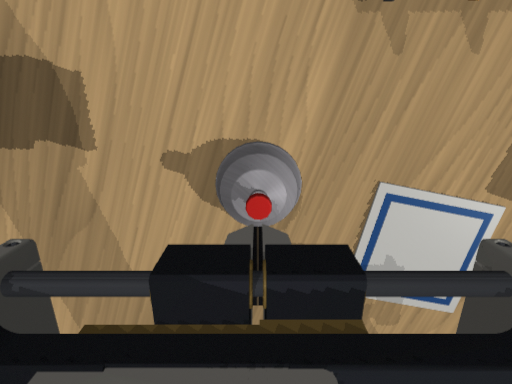

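The wrist view shows the plunger at (259,207), directly under the closed fingertips. I'll press it to its stop.

Call:
move_arm(moves="0 0 0 50 0 0 0; 0 0 0 60 0 0 0; 0 0 0 66 0 0 0; 0 0 0 70 0 0 0; 0 0 0 70 0 0 0; 0 0 0 70 0 0 0; 0 0 0 70 0 0 0")

```text
clock: 2.7
eef_pos: [0.4466, -0.1573, 0.062]
tcp_rot: [-1.825, -2.557, 0.006]
force: [-10.2, 2.4, 20.7]
finger_gap: 0.0001
grasp_force: 10.7
```

Call:
move_arm(moves="0 0 0 -50 0 0 0; 0 0 0 -90 0 0 0; 0.4 35 35 -110 0 0 0; 0.4 75 75 -110 0 0 0; 0.4 115 115 -110 0 0 0; 0.4 155 155 -110 0 0 0; 0.4 195 195 -110 0 0 0; 0.4 235 232 -110 0 0 0; 0.4 250 247 -110 0 0 0; 0.4 250 247 -110 0 0 0")

```text
clock: 3.95
eef_pos: [0.6001, 0.163, 0.1712]
tcp_rot: [1.82, 2.561, 0.005]
force: [0.3, -0.1, -0.0]
finger_gap: 0.0367
grasp_force: 0.0
```

Call:
move_arm(moves="0.4 0 0 0 0 0 0; 0.4 0 0 0 0 0 0")

```text
clock: 4.2
eef_pos: [0.5997, 0.1581, 0.17]
tcp_rot: [1.826, 2.555, -0.001]
force: [0.1, 0.1, -0.4]
finger_gap: 0.0369
grasp_force: 0.0
```

```bash
python3 - <<'E'
from h import *
w=grab('wrist');save(w,'w2');s=w['s'];print(s['joints'].round(2),s['eef_pos'].round(4),s['finger_gap'])
P=cloud(w);px=w['pixels'];hsv=cv2.cvtColor(px,cv2.COLOR_BGR2HSV).astype(int)
g=(hsv[...,0]>50)&(hsv[...,0]<90)&(hsv[...,1]>90)&(abs(P[...,0]-.6)<.07)&(abs(P[...,1]-.15)<.08)
for lo,hi in((.03,.07),(.058,.067)):
    Q=P[g&(P[...,2]>lo)&(P[...,2]<hi)]
    print(len(Q),Q.mean(0).round(4),cv2.minAreaRect((Q[:,:2]*1000).astype(np.float32)))
t=s['eef_pos'];R=Ro.from_rotvec(s['tcp_rot'])
print('tool-frame green top extents',np.percentile(R.inv().apply(Q-t)*1000,[1,50,99],axis=0).round(1))
E
```

```text
[ 0.31  0.63 -0.86  1.67  0.53  1.09 -0.38] [0.5997 0.1581 0.17  ] 0.03690920324645746
657 [0.6019 0.1501 0.0618] ((603.1211547851562, 146.42608642578125), (7.151796817779541, 78.7021713256836), 18.905426025390625)
615 [0.6027 0.1478 0.063 ] ((603.1734619140625, 146.43496704101562), (7.150612831115723, 78.69204711914062), 18.827241897583008)
tool-frame green top extents [[-50.8  -4.  105.4]
 [-10.    0.  106.9]
 [ 27.    3.1 109. ]]
```

View pics/w2.png

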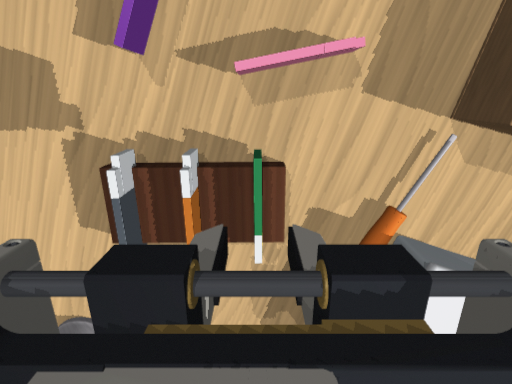

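The wrist view shows the green part at column 258, rows 150–235, centred between the fingers. The frosted boundary is 51 mm from the grasp line, so I can descend and grip.

Call:
move_arm(moves="0.4 0 0 50 0 0 0; 0.4 0 0 90 0 0 0; 0.4 0 0 120 0 0 0; 0.4 0 0 137 0 0 0; 0.4 0 0 137 0 0 0; 0 0 0 137 0 0 0; 0 0 0 137 0 0 0; 0 0 0 137 0 0 0; 0 0 0 137 0 0 0; 0 0 0 137 0 0 0", force=25)

```text
clock: 5.5
eef_pos: [0.6001, 0.1601, 0.0335]
tcp_rot: [1.824, 2.557, 0.001]
force: [-1.1, -1.1, 5.6]
finger_gap: 0.0075
grasp_force: 25.0
```

Call:
move_arm(moves="0 0 0 -8 0 0 0; 0 0 0 -18 0 0 0; 0 0 0 -30 0 0 0; 0 0 0 -50 0 0 0; 0 0 0 -80 0 0 0; 0 0 0 -115 0 0 0; 0 0 0 -150 0 0 0; 0 0 0 -180 0 0 0; 0 0 0 -180 0 0 0; 0 0 0 -180 0 0 0")

```text
clock: 6.75
eef_pos: [0.5992, 0.1597, 0.2126]
tcp_rot: [1.824, 2.558, -0.001]
force: [0.3, -0.1, -0.7]
finger_gap: 0.0076
grasp_force: 25.0
```

```bash
python3 - <<'E'
from h import *
f=grab('scene');save(f,'s3');w=grab('wrist')
cv2.imwrite('pics/lift.png',np.hstack([cv2.resize(f['pixels'][110:300,220:420],(400,380)),cv2.resize(w['pixels'],(400,380))]))
s=w['s'];print(s['joints'].round(2),s['eef_pos'].round(4),s['finger_gap'],s['grasp_force'])
# final: tilt -60, tool azimuth horizontally chosen; label at tool (-71,4,0)
for yaw in(0,-20,-35):
  for t in(-50,-60,-70):
    R=Rdown(108.8+yaw,t);pos=np.array([.643,-.178,.20])-R.apply([-.071,.004,0]);print(yaw,t,pos.round(3));plan(pos,R,(np.array([.5997,.158,.213]),Rdown(108.8)))
E
```

```text
[ 0.33  0.58 -0.89  1.63  0.49  1.16 -0.35] [0.5989 0.1595 0.2119] 0.007846710083705575 24.999858140945435
0 -50 [ 0.618 -0.112  0.197]
shift [-261.   -69.9   16.1] turn [-50.   0.   0.]
0 -60 [ 0.618 -0.111  0.197]
shift [-261.   -69.3   16.5] turn [-60.   0.   0.]
0 -70 [ 0.619 -0.111  0.196]
shift [-261.   -68.7   16.8] turn [-70.   0.   0.]
-20 -50 [ 0.642 -0.107  0.197]
shift [-264.4  -45.4   16.1] turn [-49.5  -8.7  18.7]
-20 -60 [ 0.642 -0.107  0.197]
shift [-264.6  -44.9   16.5] turn [-59.4 -10.5  18.1]
-20 -70 [ 0.643 -0.107  0.196]
shift [-264.8  -44.3   16.8] turn [-69.3 -12.2  17.4]
-35 -50 [ 0.66  -0.109  0.197]
shift [-272.4  -28.7   16.1] turn [-48.4 -15.3  32.7]
-35 -60 [ 0.661 -0.109  0.197]
shift [-272.7  -28.2   16.5] turn [-58.1 -18.3  31.7]
-35 -70 [ 0.661 -0.109  0.196]
shift [-273.1  -27.7   16.8] turn [-67.7 -21.3  30.5]
```

View pics/lift.png

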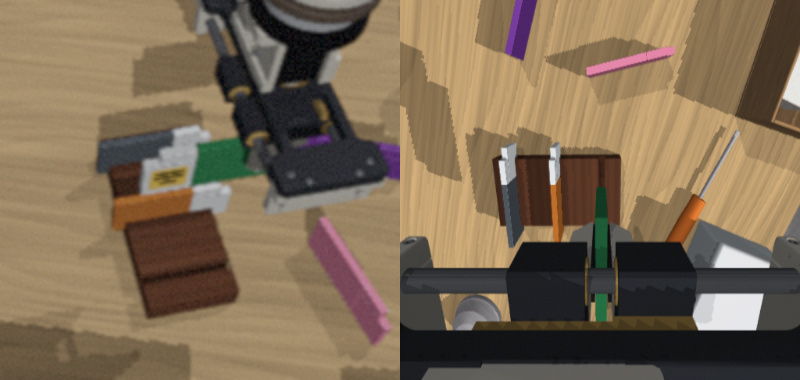

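The left view shows the sample lifted clear by its green part, with the label visible and the grey and amber samples still standing. I'll carry it to the mat and tilt it.

Call:
move_arm(moves="0 -25 -4 -20 -6 -1 2; 0 -55 -9 -30 -12 -2 3.6; 0 -85 -14 -30 -18 -3 5.4; 0 -115 -19 -30 -24 -4 7.2; 0 -150 -25 -30 -30 -5 9; 0 -185 -31 -20 -36 -6 11; 0 -215 -36 -10 -42 -7.4 12.7; 0 -240 -40 0 -48 -8.4 14.5; 0 -255 -43 6 -54 -9.5 16.3; 0 -265 -45 6 -59.4 -10.5 18.1")

```text
clock: 8.1
eef_pos: [0.6265, -0.091, 0.1951]
tcp_rot: [1.727, 1.862, 0.589]
force: [0.0, -0.4, -1.6]
finger_gap: 0.0083
grasp_force: 25.0
```

Call:
move_arm(moves="0 0 0 0 0 0 0; 0 0 0 0 0 0 0; 0 0 0 0 0 0 0; 0 0 0 0 0 0 0; 0 0 0 0 0 0 0; 0 0 0 0 0 0 0")

```text
clock: 8.85
eef_pos: [0.6276, -0.0904, 0.197]
tcp_rot: [1.724, 1.862, 0.588]
force: [-0.7, 0.3, -0.1]
finger_gap: 0.0078
grasp_force: 25.0
```

```bash
python3 - <<'E'
from h import *
s=sensors.state();R=Ro.from_rotvec(s['tcp_rot'])
print(s['joints'].round(2),s['eef_pos'].round(4),s['finger_gap'],s['grasp_force'],abs(s['qvel']).max())
print('label pred',s['eef_pos']+R.apply([-.071,.004,0]),'normal angle',np.degrees(np.arccos(R.as_matrix()[2,1])))
fs=[grab('scene'),grab('side')]
for f in fs:
    P=cloud(f);h=cv2.cvtColor(f['pixels'],cv2.COLOR_BGR2HSV).astype(int)
    n=(abs(P[...,0]-.64)<.12)&(abs(P[...,1]+.15)<.12)&(P[...,2]>.12)
    m=n&(h[...,0]>18)&(h[...,0]<35)&(h[...,1]>110)
    q=P[m];print('yellow',len(q),np.median(q,0) if len(q) else '')
    if len(q)>20:
        c=q-np.median(q,0);c=c[np.linalg.norm(c,axis=1)<.025];v=np.linalg.svd(c-c.mean(0))[2][2];print('normal',v)
cv2.imwrite('pics/end.png',np.hstack([cv2.resize(f['pixels'],(400,300)) for f in fs]))
E
```

```text
[ 1.04  0.38 -1.04  2.23  1.64  0.27 -1.31] [ 0.6276 -0.0904  0.197 ] 0.007839017378609738 24.999467432498932 0.004865874356300712
label pred [ 0.63385168 -0.16065257  0.20576597] normal angle 50.32527127750301
yellow 225 [ 0.63380369 -0.16203118  0.20465729]
normal [0.77630908 0.1015774  0.62211433]
yellow 25 [ 0.59285145 -0.09664614  0.29413189]
normal [-0.85596899  0.32340271  0.40339531]
```

View pics/end.png

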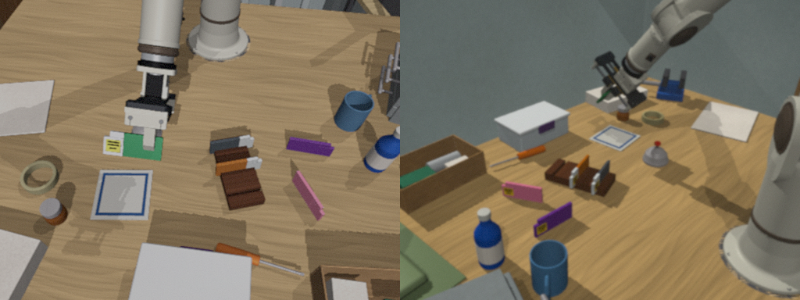

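The label is at (0.634, -0.161, 0.205), but the tilt stopped near 40° because joint 6 is close to its limit. I'll raise it a little, move it out and tilt further.

```bash
python3 - <<'E'
from h import *
R=Rdown(108.8-28,-55);plan(np.array([.655,-.178,.24])-R.apply([-.071,.004,0]),R)
E
```

```text
shift [-22.1  51.8  -6.3] turn [-14.6  -5.3  11.7]
```

Call:
move_arm(moves="0 -8 18 -2 0 0 0; 0 -15 35 -4 0 0 2; 0 -22 52 -6 -3 -1 4; 0 -22 52 -6 -6 -2 6; 0 -22 52 -6 -9 -3 8; 0 -22 52 -6 -12 -4 10; 0 -22 52 -6 -15 -5 12; 0 -22 52 -6 -15 -5 12; 0 -22 52 -6 -15 -5 12; 0 -22 52 -6 -15 -5 12")

```text
clock: 10.2
eef_pos: [0.6651, -0.1079, 0.2374]
tcp_rot: [1.747, 1.482, 0.786]
force: [-0.8, -0.5, -0.5]
finger_gap: 0.0081
grasp_force: 25.0
```

```bash
python3 - <<'E'
from h import *
s=sensors.state();R=Ro.from_rotvec(s['tcp_rot'])
print(s['joints'].round(2),s['eef_pos'].round(4),s['finger_gap'],s['grasp_force'],abs(s['qvel']).max())
print('label pred',s['eef_pos']+R.apply([-.071,.004,0]),'normal angle',np.degrees(np.arccos(R.as_matrix()[2,1])))
E
```

```text
[ 1.13  0.53 -1.21  2.3   2.36  0.6  -2.13] [ 0.6651 -0.1079  0.2374] 0.008054845699421121 24.999688267707825 0.009073108192556656
label pred [ 0.65600015 -0.17841338  0.24020668] normal angle 34.57402751269866
```

Call:
move_arm(moves="0 0 -8 6 0 0 0; 0 0 -18 9 0 0 0; 0 0 -24 11 0 0 0; 0 0 -24 11 0 0 0; 0 0 -24 11 0 0 0; 0 0 -24 11 0 0 0; 0 0 -24 11 0 0 0; 0 0 -24 11 0 0 0")

```text
clock: 11.2
eef_pos: [0.66, -0.1066, 0.2108]
tcp_rot: [1.748, 1.482, 0.787]
force: [-0.6, 0.2, 0.5]
finger_gap: 0.0076
grasp_force: 25.0
```

```bash
python3 - <<'E'
from h import *
s=sensors.state();R=Ro.from_rotvec(s['tcp_rot'])
print(s['joints'].round(2),s['eef_pos'].round(4),s['finger_gap'],s['grasp_force'],abs(s['qvel']).max())
print('label pred',s['eef_pos']+R.apply([-.071,.004,0]),'normal angle',np.degrees(np.arccos(R.as_matrix()[2,1])))
f=grab('scene');P=cloud(f);h=cv2.cvtColor(f['pixels'],cv2.COLOR_BGR2HSV).astype(int)
m=(abs(P[...,0]-.64)<.1)&(abs(P[...,1]+.17)<.08)&(P[...,2]>.12)&(h[...,0]>18)&(h[...,0]<35)&(h[...,1]>110)
q=P[m];c=q-np.median(q,0);c=c[np.linalg.norm(c,axis=1)<.025];print(np.median(q,0),np.linalg.svd(c-c.mean(0))[2][2])
cv2.imwrite('pics/end2.png',f['pixels'])
E
```

```text
[ 1.1   0.6  -1.19  2.33  2.42  0.68 -2.15] [ 0.66   -0.1066  0.2108] 0.007627451573519348 24.99945491552353 0.0016197625888324935
label pred [ 0.65097024 -0.17708124  0.21356311] normal angle 34.59361683180268
[ 0.64994946 -0.17912735  0.21326566] [ 0.565862   -0.11007427  0.81711924]
```

View pics/end2.png

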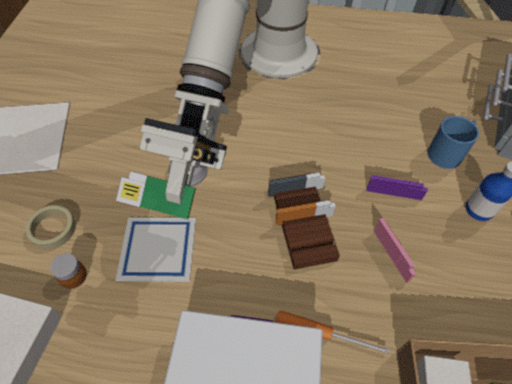

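The picture shows the label at (131,190), facing up. It measures (0.650, -0.179, 0.213) with its normal 35° from vertical, and the other two samples are still standing in the rack.

```bash
python3 -c "
from plant import job;print(job.finish_job())"
```

```text
the job is handed in; nothing more can be done
None
```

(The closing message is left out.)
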